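# Set the stock tags of the science-room bins

## Task

Each bin of stoppers has its own hinged stock tag on the board in front of it. Gently push over, with the fingertips and without gripping anything, whichever tags are wrong, so that only the tags of the full bins lean back towards their bins with the disc face up, while the tags of the empty or nearly empty bins lean away from the bins with the bar face up. Leave the bins and everything else where they stand.

Things in the scene. Friction and masses are not known exactly. Their poses are not given: they have to be found in the camera images.
- board: flat aluminium board fixed on the table, 130 mm deep (its x) by 450 mm wide (its y), 8 mm thick, origin at the centre of its underside. Its x axis points from the tags to the bins (roughly away from the robot, yaw up to 0.2 rad); it carries four tag stands in a row along its y, 105 mm apart. A tag falls by itself once just past upright and is rigid against its stop, so a finger that follows it much farther presses hard on it; pushing near the free edge leaves most room
- stand_a: fixed steel stand of tag a on the board, at any of the four places; 64 mm wide in y, lugs 26 mm high. Origin: centre of its underside, 8 mm above the table; hinge pin along y, 22 mm above it. Axes parallel to the board's, +x towards the bins. The tag: smooth, rather slippery, stiff white plate 50 mm wide, 55 mm long from the hinge, 4 mm thick, 40 g, a 30 mm black disc on its -x face, a black bar on its +x face
- place_a (a point): point on the table 155 mm beyond the hinge of tag a in the stand's +x: the bin that this tag belongs to stands here, its centre within 25 mm of the point
- tag_a (a joint): hinge angle of tag a, rad: 0 = leaning 35 degrees from upright towards the stand's -x against its stop (bar face up, 'reorder'); 0.611 = upright; 1.222 = leaning 35 degrees towards +x, towards its bin (disc face up, 'full'). Leaning, its free edge is 32 mm to the side of the hinge, 75 mm above the table. It swings nearly freely and falls to the side it is pushed past upright
- stand_b: fixed steel stand of tag b on the board, at any of the four places; 64 mm wide in y, lugs 26 mm high. Origin: centre of its underside, 8 mm above the table; hinge pin along y, 22 mm above it. Axes parallel to the board's, +x towards the bins. The tag: smooth, rather slippery, stiff white plate 50 mm wide, 55 mm long from the hinge, 4 mm thick, 40 g, a 30 mm black disc on its -x face, a black bar on its +x face
- place_b (a point): point on the table 155 mm beyond the hinge of tag b in the stand's +x: the bin that this tag belongs to stands here, its centre within 25 mm of the point
- tag_b (a joint): hinge angle of tag b, rad: 0 = leaning 35 degrees from upright towards the stand's -x against its stop (bar face up, 'reorder'); 0.611 = upright; 1.222 = leaning 35 degrees towards +x, towards its bin (disc face up, 'full'). Leaning, its free edge is 32 mm to the side of the hinge, 75 mm above the table. It swings nearly freely and falls to the side it is pushed past upright
- stand_c: fixed steel stand of tag c on the board, at any of the four places; 64 mm wide in y, lugs 26 mm high. Origin: centre of its underside, 8 mm above the table; hinge pin along y, 22 mm above it. Axes parallel to the board's, +x towards the bins. The tag: smooth, rather slippery, stiff white plate 50 mm wide, 55 mm long from the hinge, 4 mm thick, 40 g, a 30 mm black disc on its -x face, a black bar on its +x face
- place_c (a point): point on the table 155 mm beyond the hinge of tag c in the stand's +x: the bin that this tag belongs to stands here, its centre within 25 mm of the point
- tag_c (a joint): hinge angle of tag c, rad: 0 = leaning 35 degrees from upright towards the stand's -x against its stop (bar face up, 'reorder'); 0.611 = upright; 1.222 = leaning 35 degrees towards +x, towards its bin (disc face up, 'full'). Leaning, its free edge is 32 mm to the side of the hinge, 75 mm above the table. It swings nearly freely and falls to the side it is pushed past upright
- stand_d: fixed steel stand of tag d on the board, at any of the four places; 64 mm wide in y, lugs 26 mm high. Origin: centre of its underside, 8 mm above the table; hinge pin along y, 22 mm above it. Axes parallel to the board's, +x towards the bins. The tag: smooth, rather slippery, stiff white plate 50 mm wide, 55 mm long from the hinge, 4 mm thick, 40 g, a 30 mm black disc on its -x face, a black bar on its +x face
- place_d (a point): point on the table 155 mm beyond the hinge of tag d in the stand's +x: the bin that this tag belongs to stands here, its centre within 25 mm of the point
- tag_d (a joint): hinge angle of tag d, rad: 0 = leaning 35 degrees from upright towards the stand's -x against its stop (bar face up, 'reorder'); 0.611 = upright; 1.222 = leaning 35 degrees towards +x, towards its bin (disc face up, 'full'). Leaning, its free edge is 32 mm to the side of the hinge, 75 mm above the table. It swings nearly freely and falls to the side it is pushed past upright
- bin_full_1_center (a point): centre, half-way up, of a loose open white plastic bin 100 mm deep (x) by 88 mm wide (y) and 55 mm high, heaped full of black rubber stoppers (heap up to 72 mm above the table). Stands on the table behind the board in any of the four places; only to be read, not touched
- bin_full_2_center (a point): centre, half-way up, of a loose open white plastic bin 100 mm deep (x) by 88 mm wide (y) and 55 mm high, heaped full of brown cork stoppers (heap up to 72 mm above the table). Stands on the table behind the board in any of the four places; only to be read, not touched
- bin_low_center (a point): centre, half-way up, of a loose open white plastic bin 100 mm deep (x) by 88 mm wide (y) and 55 mm high, nearly empty: two rubber stoppers on its floor; not full. Stands on the table behind the board in any of the four places; only to be read, not touched
- bin_empty_center (a point): centre, half-way up, of a loose open white plastic bin 100 mm deep (x) by 88 mm wide (y) and 55 mm high, empty. Stands on the table behind the board in any of the four places; only to be read, not touched
- stopper_mid (a point): bystander, loose, to be left alone: centre, half-way up, of a rubber stopper, 25 mm across, 22 mm high, standing on the board between two stands
- weight_mid (a point): bystander, loose, to be left alone: centre, half-way up, of a brass weight, 22 mm across, 23 mm high, standing on the board between two stands
- dish_mid (a point): bystander, loose, to be left alone: centre, half-way up, of a white dish, 60 mm across, 16 mm high, on the table on the robot's side of the board
- flask_mid (a point): bystander, loose, to be left alone: centre, half-way up, of a conical flask of green glass, 82 mm across, 115 mm high, beside the +y end of the board
- beaker_mid (a point): bystander, loose, to be left alone: centre, half-way up, of a glass beaker, 64 mm across, 85 mm high, beside the -y end of the board
- jar_mid (a point): bystander, loose, to be left alone: centre, half-way up, of a white jar, 60 mm across, 80 mm high, beside the bins on the -y side
- bottle_mid (a point): bystander, loose, to be left alone: centre, half-way up, of a amber bottle, 56 mm across, 130 mm high, beside the bins on the +y side
Mind the look-alikes: they are no part of the job. What is shaped like the part that bears bin_full_2_center but red is not meant.

How it is judged:
At the end, for the whole second after the job is handed in: every tag in front of a full bin lies over towards its bin (joint above 1.05 rad), every other tag lies over away from its bin (below 0.17 rad), all tags at rest, and no bin or bystander is more than 20 mm from its start (((horizontal distance between any of bin_full_1_center, bin_full_2_center and place_a below 0.05 m and value of joint tag_a above 1.05 rad) or (horizontal distance between each of bin_full_1_center, bin_full_2_center and place_a above 0.05 m and value of joint tag_a below 0.17 rad)) and ((horizontal distance between any of bin_full_1_center, bin_full_2_center and place_b below 0.05 m and value of joint tag_b above 1.05 rad) or (horizontal distance between each of bin_full_1_center, bin_full_2_center and place_b above 0.05 m and value of joint tag_b below 0.17 rad)) and ((horizontal distance between any of bin_full_1_center, bin_full_2_center and place_c below 0.05 m and value of joint tag_c above 1.05 rad) or (horizontal distance between each of bin_full_1_center, bin_full_2_center and place_c above 0.05 m and value of joint tag_c below 0.17 rad)) and ((horizontal distance between any of bin_full_1_center, bin_full_2_center and place_d below 0.05 m and value of joint tag_d above 1.05 rad) or (horizontal distance between each of bin_full_1_center, bin_full_2_center and place_d above 0.05 m and value of joint tag_d below 0.17 rad)) and velocity of joint tag_a between -0.3 and 0.3 rad/s and velocity of joint tag_b between -0.3 and 0.3 rad/s and velocity of joint tag_c between -0.3 and 0.3 rad/s and velocity of joint tag_d between -0.3 and 0.3 rad/s and distance of each of bin_full_1_center, bin_full_2_center, bin_low_center, bin_empty_center, stopper_mid, weight_mid, dish_mid, flask_mid, beaker_mid, jar_mid, bottle_mid from where it was at the start of the episode below 0.02 m); the robot touches nothing.
It fails at once if a bin is shifted by more than 20 mm, lifted or tipped (distance of any of bin_full_1_center, bin_full_2_center, bin_low_center, bin_empty_center from where it was at the start of the episode above 0.02 m).
It fails at once if a bystander is shifted by more than 20 mm, lifted or knocked over (distance of any of stopper_mid, weight_mid, dish_mid, flask_mid, beaker_mid, jar_mid, bottle_mid from where it was at the start of the episode above 0.02 m).
It fails at once if a tag is gripped or pressed hard (over 20 N between fingers and tag) (contact force between the fingers and stand_a above 20 N or contact force between the fingers and stand_b above 20 N or contact force between the fingers and stand_c above 20 N or contact force between the fingers and stand_d above 20 N).
It also fails if it takes over 51 s, if anything falls off the work surface, if the arm or the gripper's body presses on something with over 40 N, if the wrist force passes 120 N, or if a joint passes its speed limit or range.

## Robot

A 6-joint arm with a two-finger parallel gripper is mounted at the origin on the work surface. World frame = base frame: x ahead of the robot, y to its left, z up, the work surface at z = 0. Lengths are in m, angles in rad, forces in N, time in s.
With the tool pointing down it reaches from about 0.3 to 0.875 m from the base axis. Payload 4.2 kg.
Tool frame: the origin (TCP) lies on the centre line of the jaws, within the pads' length; the fingertips stand 11 mm ahead of it and the grasp point (between the pads) lies 8 mm behind it (bot.tip_extent is the distance from the TCP to the fingertips, in m); z points along the fingers, y is the line along which they close (so a half turn about z gives the same grasp; the last joint's range is limited). The gripper opens to 85 mm and grips with 20 to 120 N. Pads are 22 mm wide; open, the fingers measure 114 mm over their backs; the gripper's body (76 mm by 85 mm) begins 54 mm behind the grasp point. The pads swing forward as they close: fully open they stand 13 mm farther back than shut.
Start: joints at [-1.357, 0.32, 1.565, -0, 1.257, -0.02], TCP at [0.133, -0.559, 0.203] pointing down, gripper open.
Joint ranges: [-3.11, 3.11], [-0.84, 2.01], [0.21, 2.61], [-1.34, 4.49], [0.05, 2.63], [-2.56, 2.56]. Speed limits (rad/s): [2.57, 2.57, 3.14, 3.14, 3.14, 3.14].

## Interface

Orientations are given as a unit quaternion [x, y, z, w].
In Python, from rig import bot gives the robot as it stands. The module is installed in compiled form; this text tells all that it offers.
- The arm moves only by the tool play_rows, never from a script. Its argument "targets" is a list that holds one entry, the list of rows, each a list of 7 numbers: the opening, from 0 (shut) to 1 (fully open), then the shift along the world's x, y, z as a fraction of full scale, then the turn, a rotation vector about the world's x, y, z as a fraction of full scale. A call has 1 to 20 rows; each row shifts and turns the commanded pose from where the row before left it; what a row does not reach is not made up. Full scale, the value 1, is 10 cm for a shift and 180 degrees for a turn. A row lasts 1/12 s, in which the tool goes at most 41.7 mm and 7.16 degrees, less where a joint would pass 70% of its speed; a pose out of reach is approached as far as the arm can. A call with a number of a shift or a turn outside -1 to 1 is refused whole. A call with a gripper value outside its range is refused whole. The fingers move at their own pace and stop on an object; "grip_force" is the grip in N (left out, the last holds). Time passes only in rows, so rows that do not move let the fingers close. It gives the time, the measured TCP pose, the force, the opening and the grip force at its end, in the units of the state.
- bot.get_state(): the state, without advancing time (a new reading comes with each control period).
- bot.grab_frame(name): name is "scene" or "top" or "wrist"; returns the picture (400x640x3 uint8, blue, green, red); there is no depth.
- bot.camera_info(name): a dict with "mtx" (3x3 intrinsics, pixels), "R" (3x3) and "t" (3): a world point X has camera coordinates R X + t; the wrist camera has in their place "hand_eye" (4x4, takes a point from camera to tool coordinates, whose origin is the TCP and whose axes are the flange's). Camera axes: x right, y down, z forward; pixel columns grow to the right and rows downward; lengths in m; the calibration is good to about 2 mm. The wrist camera is an equidistant fisheye: a pixel r from the principal point sees the ray r / f radians off the axis. A picture is of the moment at which its call begins: read the wrist's pose just before it. camera_info takes no time and is no camera call.
- bot.hand_in(): hands the job in; it is judged then, once.
The state is a dict: "t": time; "joint_positions": joint angles; "dq": joint speeds; "joint_efforts": joint torques, N m; "ee_pos": TCP position; "tcp_rot": TCP orientation; "contact_force": force on the tool from outside, world axes, zero at the start; "moment": the same for the moment, N m; "opening": opening from 0.0 (shut) to 1.0 (fully open); "finger_force": force on a finger pad.
Only numpy, scipy, OpenCV 4.12 (cv2) and the standard library are available. Lean on these libraries where they do the work, as an engineer would, in place of code of your own. Each camera call takes 0.05 s, during which the arm holds its last target. There are 200 camera calls.

## Working session

There is one attempt and no reset: what is moved stays moved. The work goes in short steps, Python scripts to look and compute and a tool call to move; the robot and the scene stay as the last step left them, time stands still between calls to the robot, and variables do not carry over. Pictures are saved under pics/ and viewed, at most 10 in all, crops included, and the job is handed in when it is done.

Besides the shell and the picture viewer there is one more tool, called after ">>>" as name([rows], argument=value, ...), one row to a line, values as JSON. play_rows: Moves the arm, as the interface text tells. Shift numbers are shares of 10 cm and turn numbers shares of 180 degrees, none past 1 either way. Its arguments: {"type":"object","properties":{"targets":{"type":"array"},"grip_force":{"type":"number"}},"required":["targets"]}

```bash
mkdir -p pics
python3 - <<'E'
from rig import bot
import cv2
for n in("scene","top"):
    cv2.imwrite(f"pics/{n}0.png",bot.grab_frame(n)); c=bot.camera_info(n); print(n,c)
s=bot.get_state(); print(s["t"],s["ee_pos"],s["tcp_rot"],s["opening"],bot.tip_extent)
E
```

```text
scene {'mtx': array([[480.45918073,   0.        , 335.3907232 ],
       [  0.        , 480.45918073, 198.08593719],
       [  0.        ,   0.        ,   1.        ]]), 'R': array([[-0.86685874,  0.498227  ,  0.01804977],
       [ 0.35185025,  0.63702691, -0.68585576],
       [-0.35321004, -0.58818924, -0.72751363]]), 't': array([ 0.47025485, -0.2004621 ,  1.4481747 ])}
top {'mtx': array([[370.5582579 ,   0.        , 324.7020491 ],
       [  0.        , 370.5582579 , 199.99841279],
       [  0.        ,   0.        ,   1.        ]]), 'R': array([[ 0.04041087, -0.99917781,  0.00326501],
       [-0.97569994, -0.04016519, -0.21539819],
       [ 0.21535224,  0.00551876, -0.97652084]]), 't': array([0.06312042, 0.60241765, 0.95671294])}
0.1 [ 0.13312228 -0.55889105  0.20227291] [ 9.93174519e-01  1.16635114e-01 -7.35122741e-05 -7.86588302e-04] 1.0027515871059802 0.011
```

View pics/scene0.png

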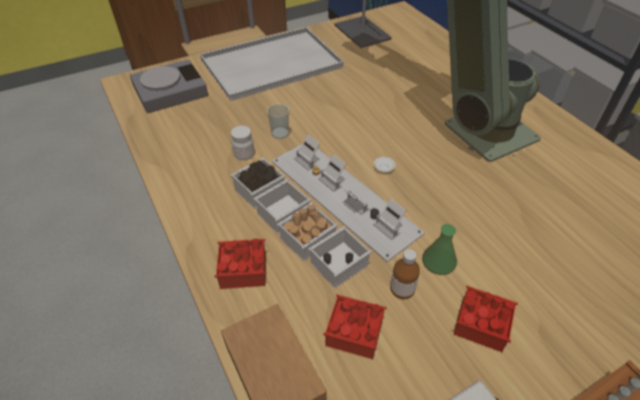

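View pics/top0.png

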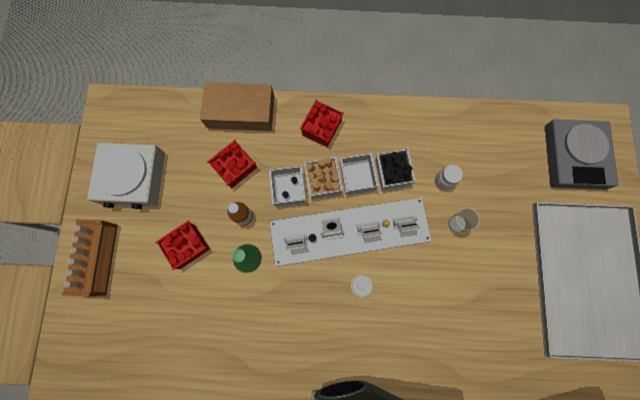

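The bins from left to right (+y to -y) are low, cork full, empty and rubber full. Next I'll enlarge the tags and find the board.

Run:
```python
import cv2,numpy as np
t=cv2.imread("pics/top0.png")[190:272,262:438]; s=cv2.imread("pics/scene0.png")[130:262,262:430]
a=cv2.resize(t,None,fx=4.5,fy=4.5,interpolation=cv2.INTER_CUBIC)
cv2.imwrite("pics/tz.png",a)
cv2.imwrite("pics/sz.png",cv2.resize(s,None,fx=4.5,fy=4.5,interpolation=cv2.INTER_CUBIC))
```

```text
(no output)
```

View pics/tz.png

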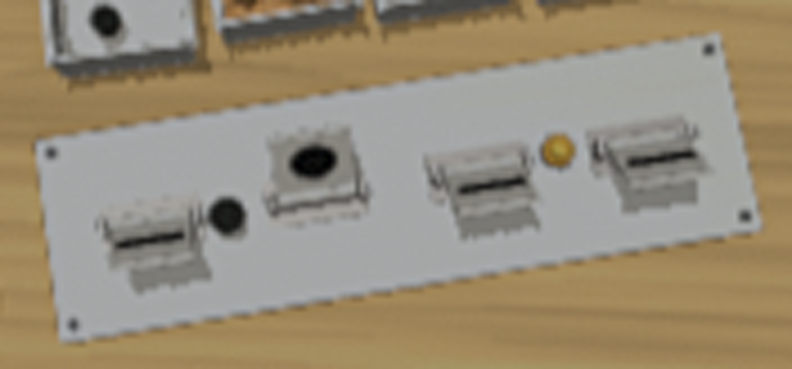

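View pics/sz.png

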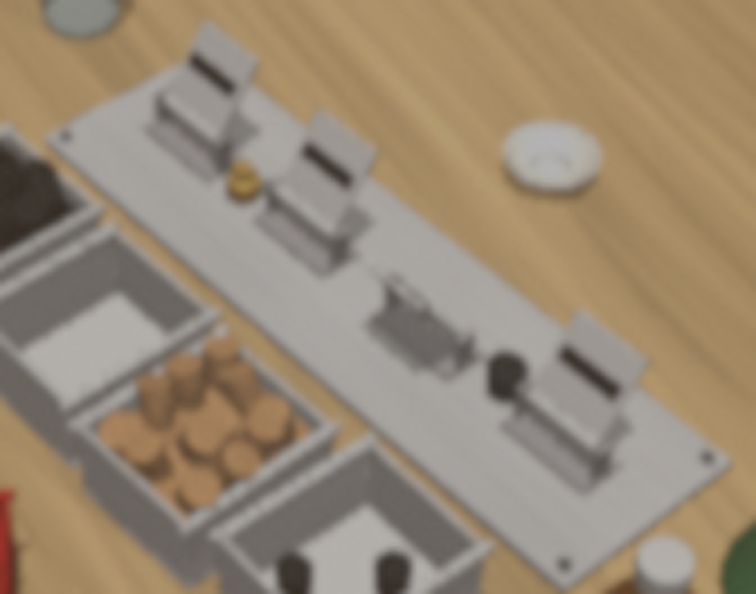

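Tags 1, 2 and 3 are already right: bar for low, disc for cork, bar for empty. Tag 4, at the -y end in front of the rubber-full bin, shows its bar (crop ~(660,157)) and has to go over towards its bin. I'll work out the geometry for that.

```bash
cat > g.py <<'E'
import numpy as np
from rig import bot
def ray(name,uv,z):
    c=bot.camera_info(name); R,t=c["R"],c["t"]; o=-R.T@t
    d=R.T@np.linalg.solve(c["mtx"],[uv[0],uv[1],1]); return o+d*(z-o[2])/d[2]
def proj(name,X):
    c=bot.camera_info(name); p=c["mtx"]@(c["R"]@X+c["t"]); return p[:2]/p[2]
E
python3 - <<'E'
from g import *
C=np.array([ray("top",(262+u/4.5,190+v/4.5),.008) for u,v in[(37,142),(720,35),(760,230),(62,342)]])
c=C.mean(0); e=(C[0]+C[3]-C[1]-C[2])/2; yaw=np.arctan2(-e[0],e[1]); print("corners",C.round(4),"c",c.round(4),"len",np.linalg.norm(e),"yaw",yaw)
f=lambda u,v:(262+u/4.5,190+v/4.5)
for n,p,z in[("free edge 4 mid",(662,172),.075),("edge3",(498,196),.075),("edge1",(160,257),.075),("weight",(557,150),.031)]:
    X=ray("top",f(*p),z); ca,sa=np.cos(yaw),np.sin(yaw); d=X-c
    print(n,X.round(4),"board",(ca*d[0]+sa*d[1]).round(4),(-sa*d[0]+ca*d[1]).round(4))
print("beaker",ray("top",(465,220),.085),"dish",ray("top",(362,287),.016))
for y in(.1575,.0525,-.0525,-.1575):
    print(c[:2]+np.array([-sa*y,ca*y]))
E
```

```text
corners [[ 0.5421  0.2421  0.008 ]
 [ 0.6304 -0.1961  0.008 ]
 [ 0.5046 -0.2194  0.008 ]
 [ 0.4169  0.2175  0.008 ]] c [0.5235 0.011  0.008 ] len 0.4462574965465177 yaw 0.19849859087072022
free edge 4 mid [ 0.5289 -0.1424  0.075 ] board -0.0249 -0.1515
edge3 [ 0.5105 -0.0446  0.075 ] board -0.0237 -0.052
edge1 [0.4662 0.1545 0.075 ] board -0.0279 0.1519
weight [ 0.5468 -0.0868  0.031 ] board 0.0036 -0.1005
beaker [ 0.55572271 -0.28988524  0.085     ] dish [ 0.36933974 -0.02463812  0.016     ]
[0.49241425 0.16545167]
[0.51312    0.06251348]
[ 0.53382575 -0.04042472]
[ 0.5545315  -0.14336291]
```

>>> play_rows([
  [[0, 0.175, 0.2, 0, 0, 0, 0], [0, 0.175, 0.2, 0, 0, 0, 0], [0, 0.175, 0.2, 0, 0, 0, 0], [0, 0.175, 0.2, 0, 0, 0, 0], [0, 0.175, 0.2, 0, 0, 0, 0], [0, 0.175, 0.2, 0, 0, 0, 0], [0, 0.175, 0.2, 0, 0, 0, 0], [0, 0.175, 0.2, 0, 0, 0, 0], [0, 0.175, 0.2, 0, 0, 0, 0], [0, 0.175, 0.2, 0, 0, 0, 0], [0, 0.175, 0.2, 0, 0, 0, 0], [0, 0.175, 0.2, 0, 0, 0, 0], [0, 0.175, 0.2, 0, 0, 0, 0], [0, 0.175, 0.2, 0, 0, 0, 0], [0, 0.175, 0.2, 0, 0, 0, 0], [0, 0.175, 0.2, 0, 0, 0, 0], [0, 0.175, 0.2, 0, 0, 0, 0], [0, 0.175, 0.2, 0, 0, 0, 0], [0, 0.175, 0.2, 0, 0, 0, 0], [0, 0.175, 0.2, 0, 0, 0, 0]],
])

```text
t: 1.77
ee_pos: [0.4837, -0.1581, 0.2027]
tcp_rot: [0.993, 0.117, -0.0, -0.0]
contact_force: [0.1, -0.8, -0.0]
opening: 0.0
finger_force: 0.0
```

Run:
```python
from g import *
import cv2
print(bot.tip_extent,bot.get_state()["opening"])
cv2.imwrite("pics/w1.png",bot.grab_frame("wrist")); c=bot.camera_info("wrist"); print(c)
from scipy.spatial.transform import Rotation as Ro
H=c["hand_eye"];s=bot.get_state();R=Ro.from_quat(s["tcp_rot"]).as_matrix()
def pw(X):
    q=H[:3,:3].T@(R.T@(np.array(X)-s["ee_pos"])-H[:3,3]); th=np.arctan2(np.hypot(q[0],q[1]),q[2]);k=th/np.hypot(q[0],q[1])
    return (c["mtx"]@[q[0]*k,q[1]*k,1])[:2]
print("edge",pw([.5256,-.149,.075]),"hinge",pw([.557,-.143,.03]),"tip",pw(s["ee_pos"]-[0,0,.011]))
```

```text
0.011 0.0004006411370296655
{'mtx': array([[309.70691629,   0.        , 317.61369495],
       [  0.        , 309.70691629, 198.16150717],
       [  0.        ,   0.        ,   1.        ]]), 'hand_eye': array([[-9.82763533e-04, -9.47299863e-01, -3.20346694e-01,
         8.21844979e-02],
       [ 9.99999514e-01, -9.57589352e-04, -2.36115420e-04,
         4.08554341e-04],
       [-8.30884781e-05, -3.20346770e-01,  9.47300343e-01,
        -1.70978164e-01],
       [ 0.00000000e+00,  0.00000000e+00,  0.00000000e+00,
         1.00000000e+00]])}
edge [320.77236092 141.92372837] hinge [321.85332243 107.69013464] tip [317.12344809 228.59465077]
```

View pics/w1.png

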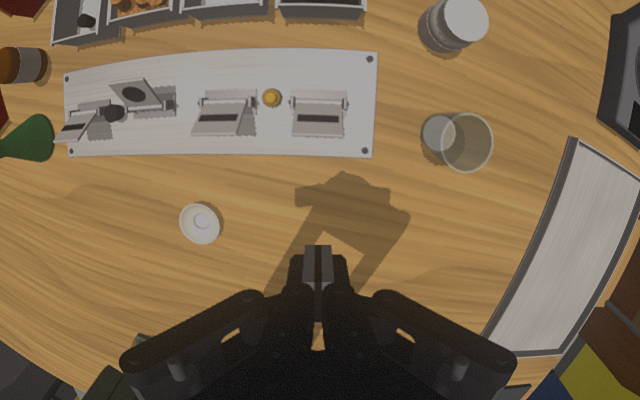

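>>> play_rows([
  [[0, 0, 0, -0.27, 0, 0, 0], [0, 0, 0, -0.27, 0, 0, 0], [0, 0, 0, -0.27, 0, 0, 0], [0, 0, 0, -0.27, 0, 0, 0], [0, 0, 0, -0.27, 0, 0, 0], [0, 0.05, 0.01, 0, 0, 0, 0], [0, 0.05, 0.01, 0, 0, 0, 0], [0, 0.05, 0.01, 0, 0, 0, 0], [0, 0.05, 0.01, 0, 0, 0, 0], [0, 0.03, 0.006, 0, 0, 0, 0], [0, 0.03, 0.006, 0, 0, 0, 0], [0, 0.03, 0.006, 0, 0, 0, 0], [0, 0.03, 0.006, 0, 0, 0, 0], [0, 0.03, 0.006, 0, 0, 0, 0], [0, 0.03, 0.006, 0, 0, 0, 0], [0, 0.03, 0.006, 0, 0, 0, 0], [0, 0.03, 0.006, 0, 0, 0, 0], [0, 0.03, 0.006, 0, 0, 0, 0], [0, 0.03, 0.006, 0, 0, 0, 0], [0, 0.03, 0.006, 0, 0, 0, 0]],
])

```text
t: 3.48
ee_pos: [0.5365, -0.1487, 0.068]
tcp_rot: [0.993, 0.117, -0.0, 0.0]
contact_force: [0.2, -0.0, -0.7]
opening: 0.002
finger_force: 0.0
```

Run:
```python
from g import *
import cv2
w=bot.grab_frame("wrist")[0:260,180:460]; cv2.imwrite("pics/w2.png",cv2.resize(w,None,fx=2,fy=2))
```

```text
(no output)
```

View pics/w2.png

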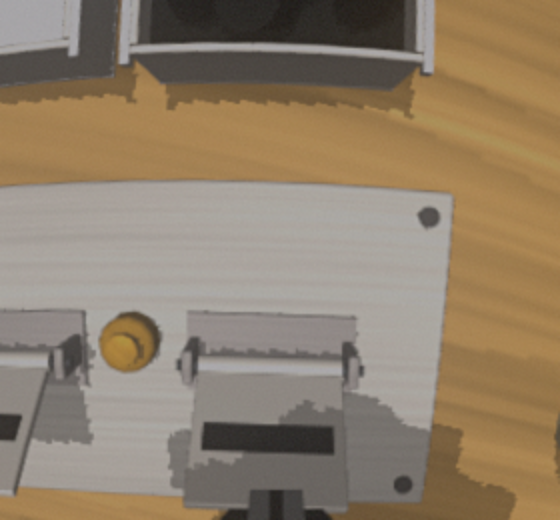

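The tag is still on the robot's side and centred on the finger (tip at ~(275,490)), so I'll keep pushing in small steps.

>>> play_rows([
  [[0, 0.03, 0.006, 0, 0, 0, 0], [0, 0.03, 0.006, 0, 0, 0, 0], [0, 0.03, 0.006, 0, 0, 0, 0], [0, 0.03, 0.006, 0, 0, 0, 0], [0, 0, 0, 0, 0, 0, 0]],
])

```text
t: 3.95
ee_pos: [0.549, -0.1463, 0.068]
tcp_rot: [0.993, 0.117, 0.0, 0.0]
contact_force: [0.7, -0.2, -0.2]
opening: 0.0
finger_force: 0.0
```

Run:
```python
from g import *
import cv2
w=bot.grab_frame("wrist")[0:260,180:460]; t=bot.grab_frame("top")[190:272,262:438]
cv2.imwrite("pics/w3.png",np.vstack([cv2.resize(w,(400,371)),cv2.resize(t,(400,186),interpolation=cv2.INTER_CUBIC)]))
```

```text
(no output)
```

View pics/w3.png

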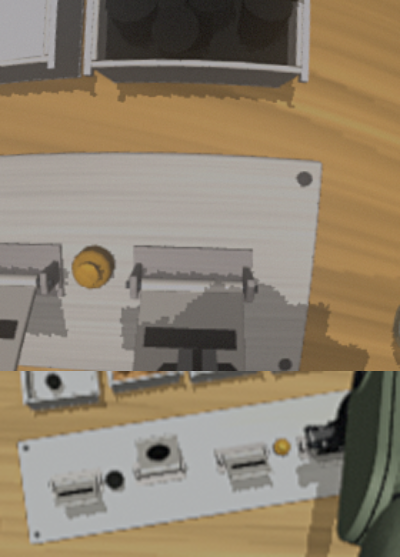

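The finger seems to lie over the tag's free edge rather than behind it. I'll compare the tip and tag projections with the images.

```bash
cat >> g.py <<'E'
from scipy.spatial.transform import Rotation as Ro
c=bot.camera_info("wrist"); H=c["hand_eye"]; s=bot.get_state(); R=Ro.from_quat(s["tcp_rot"]).as_matrix()
def pt(X):  # tool coords to wrist pixel
    q=H[:3,:3].T@(np.array(X)-H[:3,3]); r=np.hypot(q[0],q[1]); k=np.arctan2(r,q[2])/r
    return (c["mtx"]@[q[0]*k,q[1]*k,1])[:2]
def pw(X): return pt(R.T@(np.array(X)-s["ee_pos"]))
E
python3 - <<'E'
from g import *
for x in(0,.005,.011): print(x,[(z,pt([x,0,z])[1].round(0)) for z in(-.02,-.01,0,.011)])
a=np.array([np.cos(.2),np.sin(.2),0]); h=np.array([.5605,-.142,.03]); print("hinge",pw(h))
for th in(0,.2,.4,.6): 
    l=th-.611; print(th,[(d,pw(h+d*(a*np.sin(l)+[0,0,np.cos(l)]))) for d in(.02,.035,.055)])
E
```

```text
0 [(-0.02, np.float64(252.0)), (-0.01, np.float64(243.0)), (0, np.float64(236.0)), (0.011, np.float64(229.0))]
0.005 [(-0.02, np.float64(244.0)), (-0.01, np.float64(236.0)), (0, np.float64(228.0)), (0.011, np.float64(221.0))]
0.011 [(-0.02, np.float64(234.0)), (-0.01, np.float64(226.0)), (0, np.float64(219.0)), (0.011, np.float64(213.0))]
hinge [315.16722076 196.28525646]
0 [(0.02, array([314.4734141 , 220.10275452])), (0.035, array([313.91170117, 239.63913868])), (0.055, array([313.11029169, 267.92503823]))]
0.2 [(0.02, array([314.59975205, 216.40609207])), (0.035, array([314.12607145, 233.39610992])), (0.055, array([313.42494112, 258.88407026]))]
0.4 [(0.02, array([314.754266  , 211.73749383])), (0.035, array([314.40028907, 225.1081743 ])), (0.055, array([313.85816859, 245.81792204]))]
0.6 [(0.02, array([314.93046522, 206.29449576])), (0.035, array([314.72330912, 215.11318631])), (0.055, array([314.39711415, 229.11742267]))]
```

The bar is still where the resting tag puts it (row ~237), so tag 4 hasn't moved. The fingers passed over it because the closed tips sit higher than I assumed. I'll back off, lower, and measure the tip height.

>>> play_rows([
  [[0, -0.13, -0.026, 0, 0, 0, 0], [0, -0.13, -0.026, 0, 0, 0, 0], [0, -0.13, -0.026, 0, 0, 0, 0], [0, -0.13, -0.026, 0, 0, 0, 0], [0, -0.1, -0.02, 0, 0, 0, 0], [0, 0, 0, -0.1, 0, 0, 0], [0, 0, 0, -0.05, 0, 0, 0], [0, 0, 0, 0, 0, 0, 0]],
])

```text
t: 4.72
ee_pos: [0.4859, -0.1585, 0.0517]
tcp_rot: [0.993, 0.117, -0.001, -0.0]
contact_force: [-0.3, 0.9, 0.7]
opening: -0.002
finger_force: 0.0
```

Run:
```python
from g import *
import cv2
s=bot.get_state(); p=s["ee_pos"]; print(p,bot.tip_extent)
print([ (dz,proj("scene",p+[0,0,dz]).round(1)) for dz in(-.011,0,.01,.02,.03)])
im=bot.grab_frame("scene"); u,v=proj("scene",p).astype(int); print(u,v)
cv2.imwrite("pics/s4.png",cv2.resize(im[v-60:v+50,u-60:u+70],None,fx=5,fy=5,interpolation=cv2.INTER_CUBIC))
```

```text
[ 0.48586044 -0.1584864   0.05165156] 0.011
[(-0.011, array([324.9, 141.3])), (0, array([325. , 138.3])), (0.01, array([325. , 135.4])), (0.02, array([325. , 132.6])), (0.03, array([325. , 129.7]))]
324 138
```

View pics/s4.png

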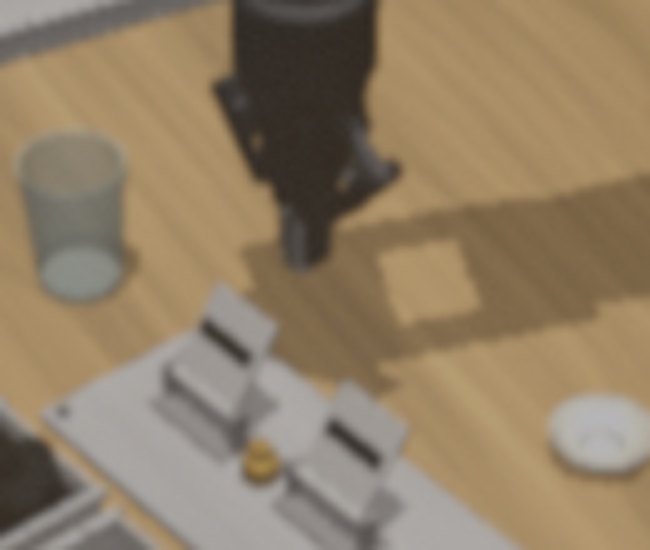

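The closed tip shows at about (324,132) in the full scene picture. That puts it roughly 20 mm above the reported TCP height, at z≈0.073, and tag 4 is undisturbed. I'll lower a further 16 mm and push again, gently.

>>> play_rows([
  [[0, 0, 0, -0.08, 0, 0, 0], [0, 0, 0, -0.08, 0, 0, 0], [0, 0.06, 0.012, 0, 0, 0, 0], [0, 0.06, 0.012, 0, 0, 0, 0], [0, 0.06, 0.012, 0, 0, 0, 0], [0, 0.04, 0.008, 0, 0, 0, 0], [0, 0.03, 0.006, 0, 0, 0, 0], [0, 0.03, 0.006, 0, 0, 0, 0], [0, 0.03, 0.006, 0, 0, 0, 0], [0, 0.03, 0.006, 0, 0, 0, 0], [0, 0.03, 0.006, 0, 0, 0, 0], [0, 0.03, 0.006, 0, 0, 0, 0], [0, 0.03, 0.006, 0, 0, 0, 0], [0, 0.03, 0.006, 0, 0, 0, 0], [0, 0.03, 0.006, 0, 0, 0, 0], [0, 0.03, 0.006, 0, 0, 0, 0], [0, 0.03, 0.006, 0, 0, 0, 0], [0, 0, 0, 0, 0, 0, 0]],
])

```text
t: 6.27
ee_pos: [0.542, -0.1477, 0.0371]
tcp_rot: [0.993, 0.117, 0.0, 0.0]
contact_force: [0.2, 0.5, -0.4]
opening: -0.003
finger_force: 0.0
```

Run:
```python
from g import *
import cv2
s0=bot.get_state(); print(s0["ee_pos"],s0["contact_force"])
w=bot.grab_frame("wrist")[60:300,200:440]; t=bot.grab_frame("scene")[80:220,260:400]
cv2.imwrite("pics/w5.png",np.hstack([cv2.resize(w,(400,400)),cv2.resize(t,(400,400),interpolation=cv2.INTER_CUBIC)]))
```

```text
[ 0.54200071 -0.14774554  0.03707097] [ 0.20636453  0.52056102 -0.40987824]
```

View pics/w5.png

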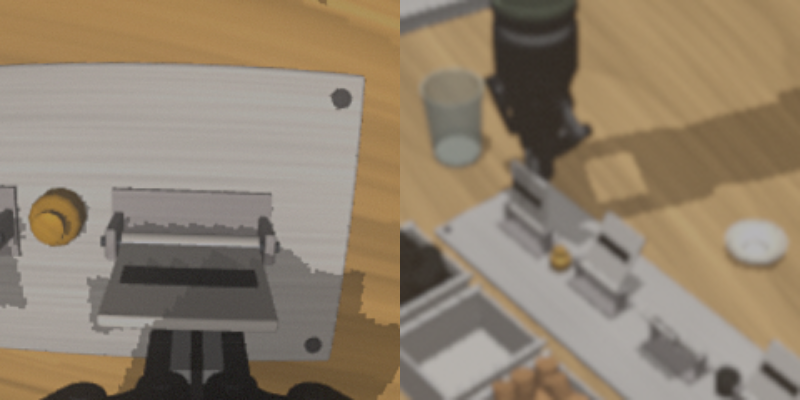

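Now the finger is behind the tag and has lifted it part way, with the free edge at ~(187,322) in the left half. I'll keep going in small steps.

>>> play_rows([
  [[0, 0.03, 0.006, 0, 0, 0, 0], [0, 0.03, 0.006, 0, 0, 0, 0], [0, 0.03, 0.006, 0, 0, 0, 0], [0, 0.03, 0.006, 0, 0, 0, 0], [0, 0, 0, 0, 0, 0, 0]],
])

```text
t: 6.78
ee_pos: [0.5541, -0.1453, 0.0371]
tcp_rot: [0.993, 0.117, 0.0, 0.0]
contact_force: [0.3, 0.6, -0.1]
opening: 0.002
finger_force: 0.0
```

```bash
cat > bar.py <<'E'
from g import *
import cv2
s=bot.get_state(); 
w=bot.grab_frame("wrist"); cv2.imwrite(f"pics/w_{s['t']:.2f}.png",w)
print(s["ee_pos"],s["contact_force"])
a=np.array([np.cos(.2),np.sin(.2),0]); h=np.array([.5605,-.142,.03]); n=np.array([-a[1],a[0],0])
print("hinge",pw(h).round(0),[(th,pw(h+.037*(a*np.sin(th-.611)+[0,0,np.cos(th-.611)]))[1].round(0),pw(h+.055*(a*np.sin(th-.611)+[0,0,np.cos(th-.611)]))[1].round(0)) for th in(0,.2,.4,.6,.8,1.22)])
g=cv2.cvtColor(w,cv2.COLOR_BGR2GRAY)
for col in(285,350): print(col,list(zip(range(140,300,3),g[140:300:3,col].tolist())))
E
python3 bar.py
```

```text
[ 0.5540907  -0.14532743  0.03709905] [ 0.31114852  0.61323729 -0.10076407]
hinge [314. 221.] [(0, np.float64(276.0), np.float64(307.0)), (0.2, np.float64(270.0), np.float64(299.0)), (0.4, np.float64(261.0), np.float64(286.0)), (0.6, np.float64(249.0), np.float64(268.0)), (0.8, np.float64(236.0), np.float64(246.0)), (1.22, np.float64(206.0), np.float64(196.0))]
285 [(140, 163), (143, 166), (146, 164), (149, 159), (152, 165), (155, 156), (158, 163), (161, 161), (164, 163), (167, 165), (170, 168), (173, 162), (176, 165), (179, 168), (182, 164), (185, 159), (188, 167), (191, 101), (194, 140), (197, 136), (200, 113), (203, 111), (206, 97), (209, 98), (212, 97), (215, 102), (218, 63), (221, 157), (224, 166), (227, 146), (230, 86), (233, 112), (236, 117), (239, 112), (242, 119), (245, 115), (248, 109), (251, 117), (254, 117), (257, 152), (260, 110), (263, 115), (266, 113), (269, 114), (272, 113), (275, 115), (278, 112), (281, 110), (284, 114), (287, 40), (290, 35), (293, 37), (296, 40), (299, 31)]
350 [(140, 167), (143, 162), (146, 168), (149, 165), (152, 163), (155, 167), (158, 162), (161, 166), (164, 160), (167, 163), (170, 166), (173, 165), (176, 162), (179, 168), (182, 166), (185, 160), (188, 161), (191, 169), (194, 85), (197, 98), (200, 99), (203, 97), (206, 97), (209, 99), (212, 95), (215, 98), (218, 100), (221, 88), (224, 166), (227, 169), (230, 133), (233, 96), (236, 115), (239, 116), (242, 119), (245, 113), (248, 112), (251, 108), (254, 113), (257, 113), (260, 113), (263, 114), (266, 115), (269, 113), (272, 111), (275, 113), (278, 113), (281, 107), (284, 104), (287, 35), (290, 30), (293, 29), (296, 35), (299, 30)]
```

```bash
python3 -c "
import cv2
g=cv2.cvtColor(cv2.imread('pics/w_6.78.png'),6)
for r in range(184,264,6): print(r,g[r,230:400:6].tolist())" ; ls pics
```

```text
184 [163, 164, 161, 163, 161, 159, 160, 159, 158, 160, 158, 156, 157, 159, 157, 160, 161, 162, 161, 161, 163, 165, 165, 168, 168, 166, 166, 167, 167]
190 [146, 105, 161, 167, 167, 167, 166, 118, 115, 132, 143, 166, 166, 168, 169, 168, 167, 171, 166, 168, 168, 165, 165, 165, 163, 163, 164, 165, 167]
196 [106, 98, 75, 90, 168, 168, 171, 134, 135, 134, 100, 99, 97, 98, 97, 99, 98, 99, 99, 100, 100, 101, 161, 165, 164, 163, 165, 167, 167]
202 [125, 126, 117, 67, 152, 162, 165, 138, 135, 138, 99, 100, 97, 97, 99, 98, 102, 99, 99, 99, 99, 100, 164, 162, 164, 163, 163, 164, 164]
208 [141, 66, 119, 77, 172, 166, 167, 70, 133, 101, 96, 99, 98, 96, 97, 97, 98, 98, 100, 98, 98, 70, 119, 140, 164, 165, 165, 163, 165]
214 [129, 128, 100, 79, 166, 165, 70, 66, 99, 99, 97, 97, 96, 95, 98, 96, 98, 97, 96, 98, 99, 68, 117, 112, 113, 141, 162, 161, 163]
220 [128, 119, 111, 161, 164, 154, 153, 147, 139, 132, 124, 116, 106, 100, 89, 80, 77, 70, 66, 68, 67, 66, 82, 113, 115, 112, 163, 160, 161]
226 [167, 166, 163, 163, 164, 150, 155, 160, 164, 163, 163, 169, 167, 169, 168, 168, 169, 168, 168, 169, 169, 1
[... 284 characters left out ...]
6, 117, 114, 114, 113, 116, 116, 115, 116]
244 [162, 163, 162, 163, 143, 116, 121, 115, 115, 112, 114, 112, 113, 106, 107, 105, 105, 116, 113, 115, 117, 117, 116, 116, 115, 118, 118, 117, 118]
250 [167, 166, 169, 167, 159, 120, 118, 116, 115, 113, 114, 112, 114, 67, 62, 44, 64, 106, 113, 112, 115, 115, 112, 113, 114, 111, 114, 114, 115]
256 [163, 160, 164, 163, 169, 119, 123, 118, 117, 148, 121, 41, 46, 67, 57, 43, 67, 50, 40, 108, 117, 116, 114, 114, 113, 113, 114, 114, 113]
262 [161, 159, 164, 163, 163, 166, 165, 164, 164, 143, 51, 42, 48, 66, 58, 40, 66, 56, 38, 38, 113, 115, 113, 111, 112, 113, 110, 114, 111]
s4.png
scene0.png
sz.png
top0.png
tz.png
w1.png
w2.png
w3.png
w5.png
w_6.78.png
```

The tag has left the finger, with a gap visible between them, so it's falling or fallen towards the bin. I'll retreat and raise, then look.

>>> play_rows([
  [[0, -0.15, -0.03, 0, 0, 0, 0], [0, -0.2, -0.04, 0, 0, 0, 0], [0, -0.2, -0.04, 0, 0, 0, 0], [0, -0.1, -0.02, 0, 0, 0, 0], [0, 0, 0, 0.3, 0, 0, 0], [0, 0, 0, 0.3, 0, 0, 0], [0, 0, 0, 0.3, 0, 0, 0], [0, 0, 0, 0.3, 0, 0, 0], [0, -0.1, -0.3, 0, 0, 0, 0], [0, -0.1, -0.3, 0, 0, 0, 0], [0, -0.1, -0.3, 0, 0, 0, 0], [0, -0.1, -0.3, 0, 0, 0, 0], [0, -0.1, -0.3, 0, 0, 0, 0], [0, -0.1, -0.3, 0, 0, 0, 0], [0, 0, 0, 0, 0, 0, 0], [0, 0, 0, 0, 0, 0, 0]],
])

```text
t: 8.17
ee_pos: [0.4278, -0.3396, 0.1569]
tcp_rot: [0.993, 0.115, 0.0, -0.0]
contact_force: [-0.6, 0.3, -0.5]
opening: -0.0
finger_force: 0.0
```

Run:
```python
from g import *
import cv2
print(bot.get_state()["t"],bot.get_state()["dq"])
t=bot.grab_frame("top")[140:300,220:480]; s=bot.grab_frame("scene")[90:290,220:440]
cv2.imwrite("pics/fin.png",np.hstack([cv2.resize(t,(455,280),interpolation=cv2.INTER_CUBIC),cv2.resize(s,(308,280),interpolation=cv2.INTER_CUBIC)]))
```

```text
8.1667 [ 0.04034399 -0.0110886   0.02076371  0.01267273  0.00649389  0.00500636]
```

View pics/fin.png

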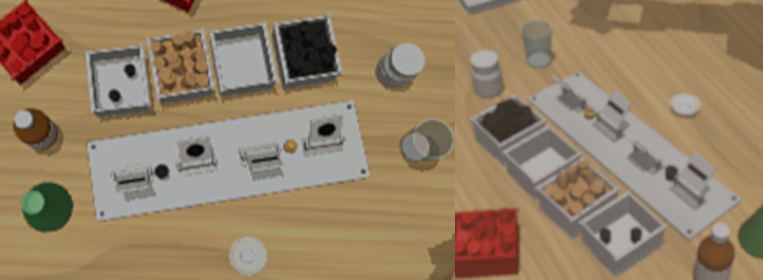

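Both full bins now show the disc (tag 2 at (195,150), tag 4 at (325,130)). The low and empty bins show the bar, and nothing else has moved.

```bash
python3 -c "from rig import bot; print(bot.hand_in())"
```

```text
the job is handed in; nothing more can be done
None
```

The job is handed in: only the rubber-stopper bin's tag was wrong, and after a first pass that went over it without moving it, I pushed it over to disc-up; the final pictures show all four tags correct and nothing else visibly moved, though no verdict came back.

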